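Slide the magnifier's boom to the hole that sets the lens over the rock

ROBOT

A 7-joint arm with a two-finger parallel gripper is mounted at the origin on the work surface. World frame = base frame: x ahead of the robot, y to its left, z up, the work surface at z = 0. Lengths are in m, angles in rad, forces in N, time in s.
With the tool pointing down it reaches from about 0.4 to 0.85 m from the base axis. Payload 10.4 kg.
Tool frame: the origin (TCP) lies on the centre line of the jaws, within the pads' length; the fingertips stand 25 mm ahead of it and the grasp point (between the pads) lies 6 mm ahead of it; z points along the fingers, y is the line along which they close (so a half turn about z gives the same grasp; the last joint's range is limited). The gripper opens to 85 mm and grips with 20 to 120 N. Pads are 22 mm wide; open, the fingers measure 114 mm over their backs; the gripper's body (76 mm by 85 mm) begins 54 mm behind the grasp point. The pads swing forward as they close: fully open they stand 13 mm farther back than shut.
Start: joints at [-1.269, 0.332, -0.065, 1.46, 0.022, 1.35, -0.088], TCP at [0.199, 0.592, 0.256] pointing down, gripper open.
Joint ranges: [-2.6, 2.6], [-0.5, 2.12], [-1.47, 1.34], [0.16, 2.42], [-1.27, 4.41], [0.06, 2.06], [-2.6, 2.6]. Speed limits (rad/s): [2.22, 2.22, 2.79, 2.79, 3.14, 3.14, 3.14].

INTERFACE

Orientations are given as a unit quaternion [w, x, y, z].
In Python, from bench import get_obs, capture, camera_params, job_done, silhouettes gives the robot as it stands.
- The arm moves only by the tool jog_arm, never from a script. Its argument "rows" is a list of rows, each a list of 7 numbers: the shift along the tool's x, y, z in mm, then the turn, a rotation vector about the tool's x, y, z in rad, then the opening, from 0 (shut) to 1 (fully open). In form: [[x, y, z, ax, ay, az, grip], ...]. A call has 1 to 10 rows; each row is the pose to reach, as a shift and turn from the pose commanded when the call began, along the tool's axes at that moment; what a row does not reach only later rows make up. A row lasts 1/12 s, in which the tool goes at most 41.7 mm and 7.16 degrees, less where a joint would pass 70% of its speed; a pose out of reach is approached as far as the arm can. A call with a gripper value outside its range is refused whole. The fingers move at their own pace and stop on an object; "squeeze" is the grip in N (left out, the last holds). Time passes only in rows, so rows that repeat a pose let the fingers close. It gives the time, the measured TCP pose, the force, the opening and the grip force at its end, in the units of the state.
- get_obs(): the state, without advancing time (a new reading comes with each control period).
- capture(name): name is "side" or "top"; returns (picture, depth): 384x512x3 uint8, red, green, blue; 384x512 float32, m along the optical axis (not along the pixel's ray), 0 where there is no reading.
- camera_params(name): a dict with "vfov" (degrees; the focal length in pixels is half the picture's height over the tangent of half this angle, whatever the lens; pixels are square), "cx", "cy" (the principal point, pixels), "distortion" ([k1, k2, p1, p2, k3] as OpenCV has them; the pictures are not rectified), "T" (4x4, takes a point from camera to world coordinates). Camera axes: x right, y down, z forward; pixel columns grow to the right and rows downward; lengths in m; the calibration is good to about 2 mm. A picture is of the moment at which its call begins. camera_params takes no time and is no camera call.
- job_done(): hands the job in; it is judged then, once.
Trained networks look in the newest picture that a camera, given by its name, has taken for a name from the list of things; names that differ only in an ending like _2 or _b are one class to them, and where a whole thing is asked for, a point or a joint stands for the part that bears it (a point fixed in the world has none). Each returns a list of dicts, best first, with "confidence" (0 to 1); they miss things now and then, are a little off and sometimes report something else, mostly with a low value. They report only what shows in the picture. A call takes as long as a camera call. They do not tell look-alikes from the thing itself.
- silhouettes(camera, thing): "pixels" (384x512 bool, what is visible of it) and "extent" ([left, top, width, height] in pixels, round what is visible of it).
The state is a dict: "time": time; "joints": joint angles; "joint_velocities": joint speeds; "effort": joint torques, N m; "tcp_pos": TCP position; "ee_rot": TCP orientation; "contact_force": force on the tool from outside, world axes, zero at the start; "torque": the same for the moment, N m; "opening": finger opening in m; "finger_force": force on a finger pad.
Only numpy, scipy, OpenCV 4.12 (cv2) and the standard library are available. Lean on these libraries where they do the work, as an engineer would, in place of code of your own. Each camera call takes 0.05 s, during which the arm holds its last target. There are 200 camera calls.

TASK

The bench magnifier looks between two specimen dishes. Pinch the boom's snap button in flush, slide the outer tube in or out to the next hole, and on hole by hole, until the lens stands over the dish with the lump of rock and the button has sprung right out again. Stop at the click instead of hauling the tube against the latched button, leave the stand, the dishes and everything else where they are, and let go.

Things in the scene. Friction and masses are not known exactly. Their poses are not given: they have to be found in the camera images.
- stand: weighted stand of the bench magnifier, about 7 kg, on rubber feet. Origin: centre of the underside of its grey base plate (220 x 160 x 28 mm). x: along the boom seen from above, outward to the lens; z up. A post at x = -60 mm ends in a knuckle, z = 100 mm, from which the boom rises outward at 25 degrees above level in the plane y = 0; a 20 mm square inner tube is fast to the knuckle
- boom: outer square tube, 25 x 25 mm, aluminium, sliding on the inner one, with the lens at its outer end. Origin: on its centre line, at the button at the start; it reaches 68 mm inward and 121 mm outward of that. x axis: outward along the boom, 25 degrees above level; y level. Five evenly spaced round holes, 9.4 mm, run along its -y side; it starts in the middle one
- snap_button: snap button: a domed pin of 8 mm diameter, held by the inner tube (it does not travel with the outer tube), that pokes out 5.5 mm through a hole in the -y side of the outer tube. Origin: on the boom's centre line, 18 mm inside the tip (pressing shifts it to +y). Axes as the boom's. Out, the origin is at x 76, y 0, z 163 mm in the stand's frame
- button_press (a joint): how far the button is pressed in, m: 0 out, 0.0055 flush, 0.007 hidden under the wall between holes. Spring: 4 N to start, 7 N at flush. Pressed flush, its dome lets the tube slide off it (about 10 N along the boom); then it stays in by itself, and springs out when a hole comes over it, locking the tube both ways with 1 mm of slack. A latched button hauled with over 25 N counts as strained
- boom_slide (a joint): slide of the outer tube, outward positive, m; 0 at the start, latched in a hole. Between holes it slides with 1 to 4 N and stays where it is left
- lens (a point): centre of the magnifier's lens, a level glass in a black ring of 103 mm outer diameter at the outer end of the tube, about 215 mm above the table; it travels with the outer tube
- dish_rock: clear round dish, 56 mm diameter, 13 mm high, holding one rough lump of rock about 34 mm long; it lies on a paper card below the path of the lens, inward or outward of where the lens starts, under one of the boom's latched positions to within 5 mm. Origin: centre of its underside
- dish_strips: like dish of the same size holding three flat metal strips, on the other card. Origin: centre of its underside
- dish_empty: empty clear dish, 56 mm diameter, 13 mm high, beside the stand's -y side; origin at its underside
- pebble: grey stone about 62 x 48 x 36 mm beside the stand's +y side; origin at its underside
- long_rock: grey rock about 190 x 85 x 60 mm, to the right of the bench; origin at its underside
- green_rock: dark stone about 70 x 58 x 45 mm, to the left; origin at its underside
- bottle: small white jar with a screw cap, 42 mm diameter, 85 mm high, to the left; origin at its underside
- tin: spice tin 35 x 55 x 90 mm, to the right; origin at its underside
- canister: round card canister, 85 mm diameter, 141 mm high, to the left; origin at its underside
Not all that is in view belongs to the job. Leave any orange look-alike of the dish_rock alone.

How it is judged:
By the outcome, as a careful person would: the job done as asked, in the order asked, and still so for the second after the job is handed in, with the robot touching nothing.
It also fails if it takes over 54 s, if anything falls off the work surface, if the arm or the gripper's body presses on something with over 40 N, if the wrist force passes 120 N, or if a joint passes its speed limit or range.

## Working session

There is one attempt and no reset: what is moved stays moved. The work goes in short steps, Python scripts to look and compute and a tool call to move; the robot and the scene stay as the last step left them, time stands still between calls to the robot, and variables do not carry over. Pictures are saved under pics/ and viewed, at most 10 in all, crops included, and the job is handed in when it is done.

Besides the shell and the picture viewer there is one more tool, called after "Emit:" as name(argument=value, ...) on one line, values as JSON. jog_arm: Moves the arm, as the interface text tells. Its arguments: {"type":"object","properties":{"rows":{"type":"array"},"squeeze":{"type":"number"}},"required":["rows"]}

```bash
mkdir -p pics; ls; cat > h.py <<'E'
import numpy as np, cv2
from bench import *
def K(n):
    p=camera_params(n); f=192/np.tan(np.radians(p['vfov'])/2)
    return np.array([[f,0,p['cx']],[0,f,p['cy']],[0,0,1]]),np.array(p['distortion']),np.array(p['T'])
def pts(n,uv,z):
    k,d,T=K(n); uv=np.asarray(uv,float).reshape(-1,1,2)
    r=cv2.undistortPoints(uv,k,d).reshape(-1,2); z=np.asarray(z).reshape(-1,1)
    c=np.c_[r*z,z]; return c@T[:3,:3].T+T[:3,3]
def proj(n,P):
    k,d,T=K(n); Ti=np.linalg.inv(T)
    return cv2.projectPoints(np.asarray(P,float).reshape(-1,1,3),cv2.Rodrigues(Ti[:3,:3])[0],Ti[:3,3],k,d)[0].reshape(-1,2)
def mask_pts(n,m,dep):
    v,u=np.nonzero(m&(dep>0)); return pts(n,np.c_[u,v],dep[v,u])
E
python3 - <<'E'
from h import *
o=get_obs(); print({k:np.round(v,3) for k,v in o.items()})
for n in('side','top'):
    im,d=capture(n); cv2.imwrite(f'pics/{n}0.png',im[...,::-1]); np.save(f'{n}0.npy',d)
    k,ds,T=K(n);print(n,k[0,0],T.round(3).tolist(),ds)
    for t in('stand','boom','snap_button','lens','dish_rock','dish_strips','dish_empty','pebble'):
        for s in silhouettes(n,t)[:2]:
            P=mask_pts(n,s['pixels'],d)
            print(n,t,round(s['confidence'],2),s['extent'],len(P) and (np.median(P,0).round(3),P.min(0).round(3),P.max(0).round(3)))
E
```

```text
pics
{'time': np.float64(0.0), 'joints': array([-1.269,  0.333, -0.065,  1.461,  0.022,  1.35 , -0.089]), 'joint_velocities': array([ 0.001,  0.   , -0.001, -0.001,  0.001, -0.003,  0.001]), 'effort': array([-0.0000e+00, -6.2544e+01,  4.9000e-02, -3.9162e+01,  1.6000e-02,
        1.0000e-02,  0.0000e+00]), 'tcp_pos': array([0.199, 0.592, 0.256]), 'ee_rot': array([-0.   ,  0.162,  0.987, -0.001]), 'contact_force': array([-0.122,  0.835,  1.218]), 'torque': array([ 0.002, -0.056,  0.007]), 'finger_force': np.float64(0.0), 'opening': np.float64(0.085)}
side 430.93265643701557 [[-0.871, -0.374, 0.318, 0.238], [-0.491, 0.677, -0.548, 0.67], [-0.01, -0.633, -0.774, 1.063], [0.0, 0.0, 0.0, 1.0]] [-0.15244603  0.          0.          0.          0.        ]
side stand 0.84 [215.7, 148.1, 128.4, 161.4] (array([0.455, 0.106, 0.031]), array([ 0.3  , -0.216, -0.003]), array([0.783, 0.221, 0.227]))
side boom 0.79 [214.8, 145.8, 80.6, 90.4] (array([0.618, 0.052, 0.215]), array([ 0.439, -0.141, -0.003]), array([0.845, 0.115, 0.227]))
side boom 0.52 [216.9, 185.8, 19.3, 18.6] (array([0.717, 0.002, 0
[... 1816 characters left out ...]
rock 0.53 [243.2, 118.1, 18.3, 15.0] (array([0.838, 0.003, 0.005]), array([ 0.81 , -0.023, -0.009]), array([0.866, 0.029, 0.028]))
top dish_rock 0.5 [278.4, 159.7, 10.4, 19.0] (array([ 0.682, -0.101,  0.006]), array([ 0.654, -0.13 , -0.005]), array([ 0.71 , -0.075,  0.026]))
top dish_strips 0.68 [241.6, 177.3, 16.3, 16.3] (array([0.615, 0.026, 0.005]), array([ 0.585,  0.004, -0.005]), array([0.644, 0.041, 0.222]))
top dish_empty 0.46 [264.7, 215.6, 14.2, 15.8] (array([ 0.485, -0.065,  0.003]), array([ 0.46 , -0.098, -0.006]), array([ 0.511, -0.036,  0.02 ]))
top pebble 0.48 [191.1, 205.8, 14.9, 5.3] (array([0.529, 0.202, 0.019]), array([ 0.508,  0.175, -0.005]), array([0.552, 0.229, 0.037]))
```

```bash
python3 - <<'E'
import cv2
a=cv2.imread('pics/side0.png')[130:330,150:370]; b=cv2.imread('pics/top0.png')[100:300,160:320]
a=cv2.resize(a,None,fx=2.0,fy=3/1.0*0+2.0); 
cv2.imwrite('pics/a.png',cv2.hconcat([cv2.resize(a,(440,400)),cv2.resize(b,(320,400))]))
E
```

```text
(no output)
```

View pics/a.png

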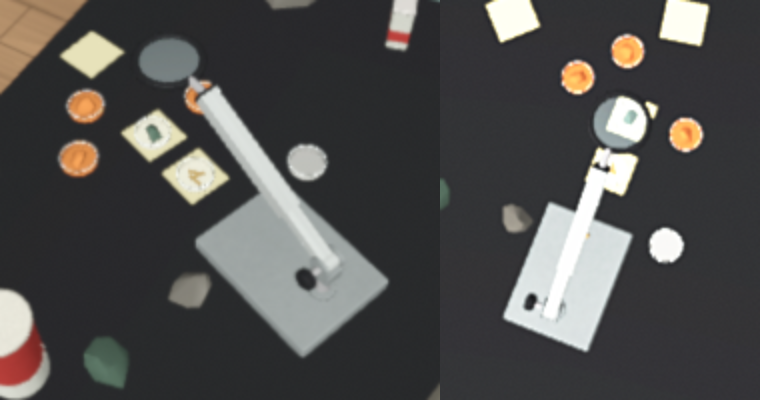

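View pics/side0.png

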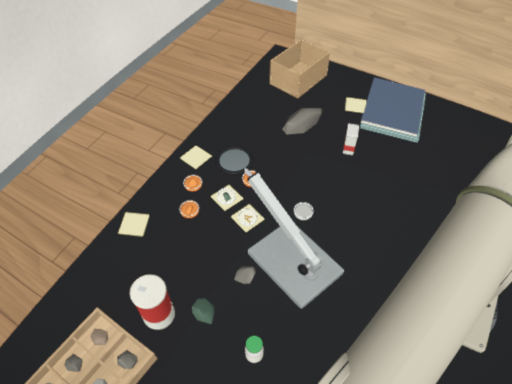

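```bash
python3 - <<'E'
from h import *
for n in('side','top'):
    im=cv2.imread(f'pics/{n}0.png')[...,::-1].astype(int); d=np.load(f'{n}0.npy')
    v,u=np.mgrid[:384,:512]; P=pts(n,np.c_[u.ravel(),v.ravel()],d.ravel()).reshape(384,512,3)
    ok=(d>0)&(P[...,0]>.28)&(P[...,0]<.9)&(abs(P[...,1]-.05)<.22)
    # plate
    b=im.sum(2); m=ok&(abs(P[...,2]-.028)<.008)&(b>250)&(P[...,0]<.58)&(np.ptp(im,axis=2)<40)
    nn,l,st,ce=cv2.connectedComponentsWithStats(m.astype(np.uint8)); i=1+st[1:,4].argmax()
    q=P[l==i][:,:2].astype(np.float32)
    r=cv2.minAreaRect(q*1000); print(n,'plate',len(q),r, np.median(P[l==i][:,2]))
    # tube
    m=ok&(P[...,2]>.07)&(b>380)&(P[...,0]<.70); q=P[m]
    c=q.mean(0); w=np.linalg.svd(q-c)[2][0]; w*=np.sign(w[0]); print('tube',len(q),c.round(4),w.round(4),'yaw',np.degrees(np.arctan2(w[1],w[0])),'el',np.degrees(np.arcsin(w[2])), 'range',((q-c)@w).min(),((q-c)@w).max())
    # lens
    s=silhouettes(n,'lens') if 0 else None
    m=ok&(abs(P[...,2]-.216)<.008)&(b<380); nn,l,st,ce=cv2.connectedComponentsWithStats(m.astype(np.uint8)); i=1+st[1:,4].argmax()
    q=P[l==i]; (x,y),R=cv2.minEnclosingCircle((q[:,:2]*1000).astype(np.float32)); print('lens',len(q),x,y,R,np.median(q[:,2]), q.mean(0))
    # cards near
    hsv=cv2.cvtColor(im.astype(np.uint8),cv2.COLOR_RGB2HSV)
    m=ok&(P[...,2]<.03)&(P[...,0]>.55)&(hsv[...,2]>170)&(hsv[...,1]<120)
    nn,l,st,ce=cv2.connectedComponentsWithStats(m.astype(np.uint8))
    for i in range(1,nn):
        if st[i,4]>40: q=P[l==i]; print('card',st[i],cv2.minAreaRect((q[:,:2]*1000).astype(np.float32)),q[:,2].mean())
    if n=='side':
        for s in silhouettes(n,'dish_rock')[:6]:
            q=mask_pts(n,s['pixels'],d);print(s['extent'],s['confidence'],np.median(q,0).round(4),im[s['pixels']].mean(0).round())
E
```

```text
side plate 3302 ((429.9033203125, 108.23249816894531), (162.1776123046875, 221.59979248046875), 69.2956771850586) 0.028562089121186962
tube 1461 [0.4784 0.0931 0.1604] [ 0.8427 -0.3235  0.4305] yaw -21.00086121150037 el 25.496278592539554 range -0.14976999923155318 0.1922797343373949
lens 866 668.818359375 16.915302276611328 52.46637725830078 0.2176886456590908 [0.66934339 0.01799174 0.21773816]
card [190 150  21  19 180] ((880.0950317382812, -95.81246948242188), (77.09844970703125, 41.48351287841797), 86.89189910888672) 0.001894192506705403
card [211 185  32  25 375] ((718.0986328125, -2.1352882385253906), (73.36113739013672, 75.52188110351562), 68.51358795166016) 0.0044712557433614925
card [232 205  32  27 479] ((624.4672241210938, 32.94647216796875), (74.76810455322266, 74.33399963378906), 69.18376922607422) 0.003713077085233345
card [129 215  20  21 176] ((881.7836303710938, 214.4792938232422), (84.36029815673828, 35.54867935180664), 89.89866638183594) 0.002426324091325601
[182.7, 171.7, 19.6, 20.7] 0.81 [0.8401 0.0065 0.0084] [208. 146.  95.]
[216.1, 187.8, 22.1, 15.2] 0.52 [0.7
[... 627 characters left out ...]
72973632812, 212.7237548828125), (38.154083251953125, 85.40547943115234), 3.4318325519561768) 0.001412475033673469
card [270 110  23  13 221] ((882.8314208984375, -96.71012115478516), (78.97197723388672, 45.09872055053711), 79.450439453125) 0.0012683447177553478
card [246 118  16  16  48] ((833.515625, -2.4332618713378906), (40.44527053833008, 63.45524597167969), 48.633758544921875) 0.006883108460163688
card [275 159  16  16  47] ((692.5301513671875, -106.96324157714844), (59.09413146972656, 46.49242401123047), 53.718597412109375) 0.007250245686553166
card [242 177  17  21 222] ((616.7755126953125, 19.421463012695312), (47.838478088378906, 75.6314926147461), 69.9765625) 0.0035656554081980934
```

```bash
cat >> h.py <<'E'
from scipy.spatial.transform import Rotation as Ro
S=np.array([.4295,.1077,0]); yaw=np.radians(-21.0); e=np.radians(25)
hh=np.array([np.cos(yaw),np.sin(yaw),0]); lat=np.array([-hh[1],hh[0],0]); up=np.array([0,0,1.])
bx=np.cos(e)*hh+np.sin(e)*up; tz=np.sin(e)*hh-np.cos(e)*up
Rt=np.c_[-bx,lat,tz]; B=S+.076*hh+.163*up
def goal(back,slide=0,dl=0):
    o=get_obs(); q=o['ee_rot']; R=Ro.from_quat([q[1],q[2],q[3],q[0]])
    T=B-tz*(.006+back)+bx*slide+lat*dl
    p=R.inv().apply(T-o['tcp_pos'])*1000; rv=(R.inv()*Ro.from_matrix(Rt)).as_rotvec()
    print('shift mm',p.round(1),'turn',rv.round(3)); return p,rv
E
python3 -c "
from h import *
print(np.linalg.det(Rt),B); goal(.08)"
```

```text
0.9999999999999999 [0.50045211 0.08046404 0.163     ]
shift mm [-412.3 -387.5   15.4] turn [ 0.009 -0.436  0.041]
```

Emit:
jog_arm(rows=[[-36, -34, 1, 0, 0, 0, 1], [-72, -68, 2, 0, 0, 0.02, 1], [-108, -102, 4, 0, 0, 0.04, 1], [-144, -136, 5, 0, -0.05, 0.04, 1], [-180, -170, 6, 0, -0.1, 0.04, 1], [-208, -196, 8, 0, -0.15, 0.04, 1], [-236, -222, 9, 0, -0.2, 0.04, 1], [-264, -248, 10, 0, -0.25, 0.04, 1], [-292, -274, 11, 0, -0.3, 0.04, 1], [-320, -300, 12, 0, -0.35, 0.04, 1]])

```text
time: 1.78
tcp_pos: [0.3971, 0.2236, 0.2452]
ee_rot: [0.173, 0.179, 0.968, -0.028]
contact_force: [1.3, -0.3, 0.4]
opening: 0.0854
finger_force: 0.0
```

```bash
python3 -c "
from h import *
print(get_obs()['tcp_pos']);goal(.08)"
```

```text
[0.39706783 0.22362091 0.24515135]
shift mm [-103.2  -96.9   41.6] turn [ 0.008 -0.084 -0.   ]
```

Emit:
jog_arm(rows=[[-26, -24, 10, 0, -0.04, 0, 1], [-52, -48, 21, 0.008, -0.084, 0, 1], [-78, -73, 31, 0.008, -0.084, 0, 1], [-103, -97, 41, 0.008, -0.084, 0, 1], [-103, -97, 41, 0.008, -0.084, 0, 1]])

```text
time: 2.2
tcp_pos: [0.4671, 0.089, 0.2411]
ee_rot: [0.211, 0.182, 0.959, -0.04]
contact_force: [-0.6, 0.0, -0.3]
opening: 0.0854
finger_force: 0.0
```

```bash
python3 - <<'E'
from h import *
goal(.08); goal(0)
for n in('side','top'):
    im,d=capture(n); c=proj(n,[B])[0].astype(int); print(n,c)
    x0=c[0]-50;y0=c[1]-60
    cv2.imwrite(f'pics/{n}1.png',cv2.resize(im[y0:y0+100,x0:x0+100,::-1],(400,400),interpolation=cv2.INTER_CUBIC))
    for k in ((0,0,0),(.03,0,0),(-.03,0,0)): pass
a=[cv2.imread(f'pics/{n}1.png') for n in('side','top')]; cv2.imwrite('pics/b.png',cv2.hconcat(a))
E
```

```text
shift mm [ 2.1  3.9 -0.7] turn [-0.004 -0.002 -0.007]
shift mm [ 1.9  4.2 79.3] turn [-0.004 -0.002 -0.007]
side [278 213]
top [228 215]
```

View pics/b.png

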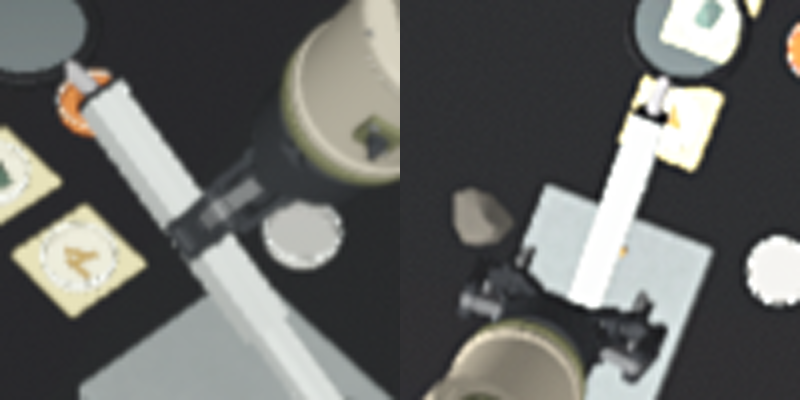

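```bash
python3 - <<'E'
from h import *
im=cv2.imread('pics/top0.png')[...,::-1].astype(int)
w=im[190:240,210:260]; h=cv2.cvtColor(w.astype(np.uint8),cv2.COLOR_RGB2HSV)
m=(h[...,1]>70)&(h[...,2]>90); v,u=np.nonzero(m); ww=h[...,1][m]
print(np.c_[u+210,v+190,ww])
b=proj('top',[B-lat*.0155,B-lat*.0155+.01*bx,B-lat*.0155-.01*bx,B-lat*.0155+.01*lat]); print(b)
# tube edges at px rows near
for r in (205,200): print(r,im[r,218:246].sum(1))
for s in (.03,.05): print(proj('top',[B+bx*s+lat*.0125-tz*.0125,B+bx*s-lat*.0125-tz*.0125]))
E
```

```text
[[254 190  80]
 [254 191  72]
 [253 192  81]
 [253 193  79]
 [243 194  81]
 [253 194  72]
 [244 195  71]
 [245 195  78]
 [252 195  79]
 [247 196  72]
 [248 196  78]
 [252 196  71]
 [250 197  75]
 [233 217  89]
 [234 217  77]
 [233 218  87]]
[[233.04426935 217.32525578]
 [234.02053429 214.62522275]
 [232.07319255 220.01110098]
 [230.14355543 216.18100019]]
205 [670 674 674 685 676 626 569 485 372 287 644 765 765 765 763 762 763 765
 765 641 259 132 150 159 159 157 154 157]
200 [141 142 146 155 155 155 149 152 153 149 106 298 765 765 765 765 763 762
 764 765 765 562 213 131 149 158 160 160]
[[226.92517955 207.27844714]
 [234.29825797 210.18055901]]
[[228.88307444 201.72182368]
 [236.29701765 204.63415641]]
```

Emit:
jog_arm(rows=[[2, 4, 5, -0.004, -0.002, -0.007, 1], [2, 4, 30, -0.004, -0.002, -0.007, 1], [2, 4, 55, -0.004, -0.002, -0.007, 0.7], [2, 4, 79, -0.004, -0.002, -0.007, 0.6], [2, 4, 79, -0.004, -0.002, -0.007, 0.5], [2, 4, 79, -0.004, -0.002, -0.007, 0.5], [2, 4, 79, -0.004, -0.002, -0.007, 0.5]], squeeze=20)

```text
time: 2.88
tcp_pos: [0.4952, 0.0878, 0.1683]
ee_rot: [0.212, 0.174, 0.961, -0.039]
contact_force: [-3.0, -3.8, -3.3]
opening: 0.0428
finger_force: 2.5
```

```bash
python3 - <<'E'
from h import *
goal(0); print(get_obs()['opening'])
E
```

```text
shift mm [-4.5 -5.   2. ] turn [ 0.002 -0.002  0.008]
0.042809238110013394
```

Emit:
jog_arm(rows=[[-2, -3, 1, 0, 0, 0, 0.55], [-4, -5, 2, 0.002, -0.002, 0.008, 0.55], [-4, -5, 2, 0.002, -0.002, 0.008, 0.5], [-4, -5, 2, 0.002, -0.002, 0.008, 0.5], [-4, -5, 2, 0.002, -0.002, 0.008, 0.5]])

```text
time: 3.3
tcp_pos: [0.4989, 0.0819, 0.169]
ee_rot: [0.214, 0.178, 0.96, -0.038]
contact_force: [-0.2, 0.1, 0.9]
opening: 0.0425
finger_force: 0.0
```

```bash
python3 - <<'E'
from h import *
goal(0); o=get_obs();print(o['opening'],np.abs(o['joint_velocities']).max())
E
```

```text
shift mm [ 0.8 -0.8  0.3] turn [ 0.003  0.002 -0.001]
0.042522612796368126 0.004468176720547614
```

Emit:
jog_arm(rows=[[1, -1, 0, 0, 0, 0, 0.4], [1, -1, 0, 0, 0, 0, 0.36], [1, -1, 0, 0, 0, 0, 0.33], [1, -1, 0, 0, 0, 0, 0.33]], squeeze=20)

```text
time: 3.63
tcp_pos: [0.4972, 0.0802, 0.1679]
ee_rot: [0.213, 0.179, 0.96, -0.039]
contact_force: [-2.6, -4.4, 3.7]
opening: 0.0281
finger_force: 2.6
```

Emit:
jog_arm(rows=[[0, 0, 0, 0, 0, 0, 0.3], [0, 0, 0, 0, 0, 0, 0.27], [0, 0, 0, 0, 0, 0, 0.2], [0, 0, 0, 0, 0, 0, 0.1], [0, 0, 0, 0, 0, 0, 0.1]])

```text
time: 4.05
tcp_pos: [0.4973, 0.0806, 0.1678]
ee_rot: [0.214, 0.178, 0.96, -0.039]
contact_force: [-2.9, -4.3, 3.6]
opening: 0.0248
finger_force: 23.2
```

```bash
python3 - <<'E'
from h import *
goal(0); o=get_obs();print(o['contact_force']@np.c_[bx,lat,tz],o['torque'])
E
```

```text
shift mm [-0.7  1.  -0.3] turn [ 0.001  0.001 -0.001]
[ 0.42816985 -5.01560171 -3.76538779] [-0.82694857  0.77446682 -0.3555029 ]
```

Emit:
jog_arm(rows=[[-1, 0, 0, 0, 0, 0, 0.1], [-2, 0, 0, 0, 0, 0, 0.1], [-4, 0, 0, 0, 0, 0, 0.1], [-6, 0, 0, 0, 0, 0, 0.1], [-8, 0, 0, 0, 0, 0, 0.1], [-8, 0, 0, 0, 0, 0, 0.1]], squeeze=30)

```text
time: 4.55
tcp_pos: [0.5032, 0.0784, 0.1708]
ee_rot: [0.213, 0.178, 0.96, -0.039]
contact_force: [-7.0, -4.0, 6.0]
opening: 0.0246
finger_force: 30.5
```

```bash
cat >> h.py <<'E'
def tube():
    "outer end of tube / lens position along the boom from both cameras"
    for n in('side','top'):
        im,d=capture(n); v,u=np.mgrid[:384,:512]; P=pts(n,np.c_[u.ravel(),v.ravel()],d.ravel()).reshape(384,512,3)
        m=(d>0)&(abs(P[...,2]-.216)<.045)&(im.astype(int).sum(2)<380); Q=(P-S)@hh; L=(P-S)@lat
        m&=(Q>.17)&(Q<.42)&(abs(L)<.08)&(P[...,2]>.2)
        c,l,st,ce=cv2.connectedComponentsWithStats(m.astype(np.uint8)); i=1+st[1:,4].argmax(); q=P[l==i]
        (x,y),R=cv2.minEnclosingCircle((q[:,:2]*1000).astype(np.float32)); w=np.array([x/1e3,y/1e3,0])-S
        print(n,'lens along',round(w@hh,4),'lat',round(w@lat,4),'R',round(R,1),'far edge',np.percentile(Q[l==i],99).round(4))
def st():
    o=get_obs();print('t',o['time'],'F bx,lat,tz',(o['contact_force']@np.c_[bx,lat,tz]).round(1),'along',round((o['tcp_pos']-B)@bx*1000,2),'lat',round((o['tcp_pos']-B)@lat*1000,2),'open',o['opening'],'ff',o['finger_force'])
E
python3 -c "
from h import *
st();tube()"
```

```text
t 4.55 F bx,lat,tz [-2.1 -6.3 -7.6] along 6.32 lat -0.96 open 0.024631150330508375 ff 30.49789533019066
side lens along 0.2629 lat 0.0013 R 52.0 far edge 0.3094
top lens along 0.2616 lat -0.0014 R 51.3 far edge 0.3106
```

Emit:
jog_arm(rows=[[-2, 0, 0, 0, 0, 0, 0.1], [-4, 0, 0, 0, 0, 0, 0.1], [-6, 0, 0, 0, 0, 0, 0.1], [-8, 0, 0, 0, 0, 0, 0.1], [-10, 0, 0, 0, 0, 0, 0.1], [-12, 0, 0, 0, 0, 0, 0.1], [-12, 0, 0, 0, 0, 0, 0.1]], squeeze=20)

```text
time: 5.23
tcp_pos: [0.5139, 0.0743, 0.1762]
ee_rot: [0.213, 0.178, 0.96, -0.039]
contact_force: [-3.6, -3.4, 4.2]
opening: 0.0247
finger_force: 30.0
```

```bash
python3 -c "
from h import *
st();tube()"
```

```text
t 5.2333 F bx,lat,tz [-0.2 -4.4 -4.7] along 18.95 lat -0.95 open 0.024718486653912488 ff 29.963637962937355
side lens along 0.2746 lat -0.0002 R 52.3 far edge 0.3207
top lens along 0.2734 lat -0.0008 R 51.3 far edge 0.3215
```

Emit:
jog_arm(rows=[[-1, 0, 0, 0, 0, 0, 0.1], [-2, 0, 0, 0, 0, 0, 0.1], [-3, 0, 0, 0, 0, 0, 0.1], [-3, 0, 0, 0, 0, 0, 0.1]])

```text
time: 5.67
tcp_pos: [0.5163, 0.0734, 0.1774]
ee_rot: [0.213, 0.178, 0.96, -0.039]
contact_force: [-7.0, -3.2, 5.2]
opening: 0.0243
finger_force: 30.3
```

Emit:
jog_arm(rows=[[-1, 0, 0, 0, 0, 0, 0.1], [-2, 0, 0, 0, 0, 0, 0.1], [-2, 0, 0, 0, 0, 0, 0.1]])

```text
time: 5.92
tcp_pos: [0.5183, 0.0726, 0.1784]
ee_rot: [0.213, 0.178, 0.96, -0.039]
contact_force: [-4.0, -3.6, 2.0]
opening: 0.0247
finger_force: 29.8
```

```bash
python3 -c "
from h import *
st()"
```

```text
t 5.9167 F bx,lat,tz [-1.3 -4.8 -2.9] along 24.14 lat -0.94 open 0.02473223389753322 ff 29.81754183769226
```

Emit:
jog_arm(rows=[[-1, 0, 0, 0, 0, 0, 0.1], [-1, 0, 0, 0, 0, 0, 0.1]])

```text
time: 6.08
tcp_pos: [0.5191, 0.0723, 0.1788]
ee_rot: [0.213, 0.178, 0.96, -0.039]
contact_force: [-5.2, -3.5, 4.1]
opening: 0.0248
finger_force: 30.0
```

Emit:
jog_arm(rows=[[-1, 0, 0, 0, 0, 0, 0.1], [-1, 0, 0, 0, 0, 0, 0.1]])

```text
time: 6.25
tcp_pos: [0.5204, 0.0718, 0.1795]
ee_rot: [0.214, 0.178, 0.96, -0.039]
contact_force: [0.1, -4.0, 3.0]
opening: 0.0248
finger_force: 29.5
```

```bash
python3 -c "
from h import *
st()"
```

```text
t 6.25 F bx,lat,tz [ 2.6 -3.7 -2.1] along 26.62 lat -0.9 open 0.02475044663134522 ff 29.521641321480274
```

Emit:
jog_arm(rows=[[-1, 0, 0, 0, 0, 0, 0.1], [-1, 0, 0, 0, 0, 0, 0.1]])

```text
time: 6.42
tcp_pos: [0.5209, 0.0716, 0.1797]
ee_rot: [0.213, 0.178, 0.96, -0.039]
contact_force: [-3.7, -3.2, 3.4]
opening: 0.0246
finger_force: 29.9
```

```bash
python3 -c "
from h import *
st();tube()"
```

```text
t 6.4167 F bx,lat,tz [-0.7 -4.3 -4.1] along 27.23 lat -0.93 open 0.02459325354189047 ff 29.915953874588013
side lens along 0.2824 lat 0.002 R 52.5 far edge 0.3281
top lens along 0.2805 lat -0.0017 R 51.8 far edge 0.3295
```

Emit:
jog_arm(rows=[[-1, 0, 0, 0, 0, 0, 0.1], [-1, 0, 0, 0, 0, 0, 0.1]])

```text
time: 6.68
tcp_pos: [0.5215, 0.0714, 0.18]
ee_rot: [0.213, 0.178, 0.96, -0.039]
contact_force: [-5.0, -3.7, 4.3]
opening: 0.0246
finger_force: 30.2
```

```bash
python3 -c "
from h import *
st()"
```

```text
t 6.6833 F bx,lat,tz [-1.3 -5.2 -5.3] along 27.94 lat -0.92 open 0.024630111807207502 ff 30.16259305179119
```

Emit:
jog_arm(rows=[[-1, 0, 0, 0, 0, 0, 0.1], [-1, 0, 0, 0, 0, 0, 0.1]])

```text
time: 6.85
tcp_pos: [0.5223, 0.0711, 0.1804]
ee_rot: [0.213, 0.178, 0.96, -0.039]
contact_force: [-5.8, -3.7, 3.2]
opening: 0.0244
finger_force: 30.2
```

```bash
python3 -c "
from h import *
st()"
```

```text
t 6.85 F bx,lat,tz [-2.3 -5.5 -4.6] along 28.85 lat -0.93 open 0.0243851163240445 ff 30.177802965044975
```

```bash
python3 -c "
from h import *
tube();tube();st()"
```

```text
side lens along 0.2829 lat 0.0013 R 51.7 far edge 0.3299
top lens along 0.2812 lat -0.0009 R 51.6 far edge 0.331
side lens along 0.2828 lat 0.0013 R 51.7 far edge 0.3306
top lens along 0.2818 lat -0.0014 R 51.4 far edge 0.3306
t 7.05 F bx,lat,tz [-2.  -4.4 -5. ] along 28.86 lat -0.9 open 0.024873639416065504 ff 30.144966021180153
```

Emit:
jog_arm(rows=[[-1, 0, 0, 0, 0, 0, 0.1], [-1, 0, 0, 0, 0, 0, 0.1]])

```text
time: 7.22
tcp_pos: [0.5229, 0.0709, 0.1806]
ee_rot: [0.213, 0.178, 0.96, -0.039]
contact_force: [-7.8, -3.2, 4.1]
opening: 0.0249
finger_force: 30.4
```

```bash
python3 -c "
from h import *
st();tube()"
```

```text
t 7.2167 F bx,lat,tz [-3.8 -5.8 -6.4] along 29.54 lat -0.91 open 0.02490138007712875 ff 30.42599067091942
side lens along 0.284 lat 0.0021 R 51.8 far edge 0.3297
top lens along 0.2821 lat -0.0009 R 51.0 far edge 0.331
```

Emit:
jog_arm(rows=[[-1, 0, 0, 0, 0, 0, 0.1], [-1, 0, 0, 0, 0, 0, 0.1]])

```text
time: 7.48
tcp_pos: [0.5232, 0.0708, 0.1808]
ee_rot: [0.212, 0.178, 0.96, -0.039]
contact_force: [-12.9, -1.1, 6.9]
opening: 0.0247
finger_force: 30.9
```

```bash
python3 -c "
from h import *
st();tube()"
```

```text
t 7.4833 F bx,lat,tz [ -7.6  -5.6 -11.2] along 29.89 lat -0.9 open 0.02466300762674614 ff 30.93067791312933
side lens along 0.2851 lat 0.0019 R 52.0 far edge 0.3313
top lens along 0.2823 lat -0.0006 R 51.0 far edge 0.3314
```

Emit:
jog_arm(rows=[[1, 0, 0, 0, 0, 0, 0.1], [1, 0, 0, 0, 0, 0, 0.1], [1, 0, 0, 0, 0, 0, 0.5], [1, 0, 0, 0, 0, 0, 0.5], [1, 0, 0, 0, 0, 0, 0.5], [1, 0, 0, 0, 0, 0, 0.5]])

```text
time: 8.08
tcp_pos: [0.5238, 0.0712, 0.1812]
ee_rot: [0.214, 0.178, 0.96, -0.038]
contact_force: [-0.3, 0.5, -0.8]
opening: 0.0429
finger_force: 0.0
```

Emit:
jog_arm(rows=[[0, 0, -20, 0, 0, 0, 0.5], [10, 0, -50, 0, 0, 0, 0.5], [30, 0, -70, 0, 0, 0, 0.5], [30, 0, -70, 0, 0, 0, 0.5], [30, 0, -70, 0, 0, 0, 0.5], [30, 0, -70, 0, 0, 0, 0.5]])

```text
time: 8.58
tcp_pos: [0.4708, 0.091, 0.2317]
ee_rot: [0.214, 0.178, 0.96, -0.039]
contact_force: [0.4, -0.3, 0.3]
opening: 0.043
finger_force: 0.0
```

```bash
cat >> h.py <<'E'
def btn():
    im,d=capture('top'); w=im[190:245,215:250]; h=cv2.cvtColor(w,cv2.COLOR_RGB2HSV)
    m=(h[...,1]>60)&(h[...,2]>80); v,u=np.nonzero(m); print([(a+215,b+190,int(c)) for a,b,c in zip(u,v,h[...,1][m])])
    return im
E
python3 - <<'E'
from h import *
st();goal(.0);tube(); im=btn()
cv2.imwrite('pics/c.png',cv2.resize(im[140:260,180:300,::-1],(600,600),interpolation=cv2.INTER_CUBIC))
E
```

```text
t 8.5833 F bx,lat,tz [ 0.5 -0.1 -0.1] along 0.47 lat -0.76 open 0.04297637619382089 ff 0.0
shift mm [ 0.6  0.6 69.5] turn [ 0.002  0.002 -0.001]
side lens along 0.2825 lat 0.0019 R 52.4 far edge 0.3288
top lens along 0.2805 lat -0.0008 R 51.7 far edge 0.3294
[(np.int64(243), np.int64(194), 82), (np.int64(244), np.int64(195), 68), (np.int64(245), np.int64(195), 79), (np.int64(246), np.int64(196), 64), (np.int64(247), np.int64(196), 73), (np.int64(248), np.int64(196), 79), (np.int64(249), np.int64(197), 67), (np.int64(233), np.int64(217), 95), (np.int64(234), np.int64(217), 76), (np.int64(233), np.int64(218), 93), (np.int64(215), np.int64(236), 69), (np.int64(216), np.int64(236), 68), (np.int64(216), np.int64(237), 67), (np.int64(217), np.int64(237), 71), (np.int64(218), np.int64(238), 70), (np.int64(219), np.int64(239), 69), (np.int64(220), np.int64(239), 65), (np.int64(220), np.int64(240), 68), (np.int64(221), np.int64(240), 62), (np.int64(221), np.int64(241), 68), (np.int64(222), np.int64(242), 69), (np.int64(222), np.int64(243), 63), (np.int64(223), np.int64(244), 66)]
```

View pics/c.png

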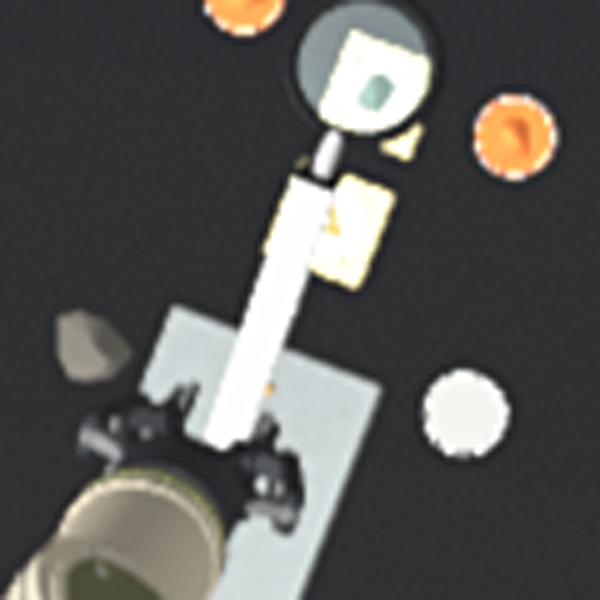

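Emit:
jog_arm(rows=[[0, 0, 25, 0.002, 0.002, 0, 0.55], [0, 0, 50, 0.002, 0.002, 0, 0.55], [0, 0, 69, 0.002, 0.002, 0, 0.55], [0, 0, 69, 0.002, 0.002, 0, 0.5], [0, 0, 69, 0.002, 0.002, 0, 0.5]], squeeze=20)

```text
time: 9.15
tcp_pos: [0.4975, 0.0799, 0.1685]
ee_rot: [0.212, 0.179, 0.96, -0.041]
contact_force: [0.6, 0.1, 0.3]
opening: 0.043
finger_force: 0.0
```

```bash
python3 -c "
from h import *
st();goal(0)"
```

```text
t 9.15 F bx,lat,tz [ 0.6  0.3 -0.1] along 0.04 lat -1.57 open 0.04296883194763626 ff 0.0
shift mm [0.  1.6 0. ] turn [-0.004 -0.002 -0.001]
```

Emit:
jog_arm(rows=[[0, 0, 0, 0, 0, 0, 0.4], [0, 0, 0, 0, 0, 0, 0.36], [0, 0, 0, 0, 0, 0, 0.33], [0, 0, 0, 0, 0, 0, 0.3], [0, 0, 0, 0, 0, 0, 0.27], [0, 0, 0, 0, 0, 0, 0.1], [0, 0, 0, 0, 0, 0, 0.1], [0, 0, 0, 0, 0, 0, 0.1]], squeeze=30)

```text
time: 9.82
tcp_pos: [0.4977, 0.0805, 0.1701]
ee_rot: [0.213, 0.179, 0.96, -0.039]
contact_force: [-5.1, -4.0, 4.5]
opening: 0.0246
finger_force: 31.4
```

```bash
python3 -c "
from h import *
st()"
```

```text
t 9.8167 F bx,lat,tz [-1.1 -5.5 -5.5] along 0.69 lat -0.98 open 0.024581083560776054 ff 31.359969712793827
```

Emit:
jog_arm(rows=[[-1, 0, 0, 0, 0, 0, 0.1], [-2, 0, 0, 0, 0, 0, 0.1], [-4, 0, 0, 0, 0, 0, 0.1], [-6, 0, 0, 0, 0, 0, 0.1], [-8, 0, 0, 0, 0, 0, 0.1], [-10, 0, 0, 0, 0, 0, 0.1], [-12, 0, 0, 0, 0, 0, 0.1], [-12, 0, 0, 0, 0, 0, 0.1]], squeeze=30)

```text
time: 10.48
tcp_pos: [0.5077, 0.0767, 0.175]
ee_rot: [0.212, 0.179, 0.96, -0.039]
contact_force: [-5.3, -3.7, 5.0]
opening: 0.0243
finger_force: 31.0
```

```bash
python3 -c "
from h import *
st();tube()"
```

```text
t 10.4833 F bx,lat,tz [-1.2 -5.3 -6.1] along 12.47 lat -0.95 open 0.024300780079493937 ff 30.974386520683765
side lens along 0.293 lat 0.0023 R 52.6 far edge 0.3391
top lens along 0.2913 lat -0.0007 R 51.1 far edge 0.3402
```

Emit:
jog_arm(rows=[[-2, 0, 0, 0, 0, 0, 0.1], [-4, 0, 0, 0, 0, 0, 0.1], [-6, 0, 0, 0, 0, 0, 0.1], [-8, 0, 0, 0, 0, 0, 0.1], [-10, 0, 0, 0, 0, 0, 0.1], [-11, 0, 0, 0, 0, 0, 0.1], [-12, 0, 0, 0, 0, 0, 0.1], [-12, 0, 0, 0, 0, 0, 0.1]], squeeze=20)

```text
time: 11.25
tcp_pos: [0.5179, 0.0727, 0.1802]
ee_rot: [0.213, 0.179, 0.96, -0.039]
contact_force: [-4.9, -3.2, 2.5]
opening: 0.0244
finger_force: 30.8
```

```bash
python3 -c "
from h import *
st();tube()"
```

```text
t 11.25 F bx,lat,tz [-2.  -4.7 -3.7] along 24.55 lat -0.94 open 0.024420191007436046 ff 30.754976458847523
side lens along 0.3038 lat 0.0014 R 52.0 far edge 0.3498
top lens along 0.3021 lat -0.0006 R 51.5 far edge 0.3501
```

Emit:
jog_arm(rows=[[-1, 0, 0, 0, 0, 0, 0.1], [-2, 0, 0, 0, 0, 0, 0.1], [-3, 0, 0, 0, 0, 0, 0.1], [-3, 0, 0, 0, 0, 0, 0.1]])

```text
time: 11.68
tcp_pos: [0.5211, 0.0716, 0.1817]
ee_rot: [0.213, 0.179, 0.96, -0.039]
contact_force: [-1.5, -5.1, 4.8]
opening: 0.0244
finger_force: 30.8
```

```bash
python3 -c "
from h import *
st()"
```

```text
t 11.6833 F bx,lat,tz [ 2.4 -5.3 -4.2] along 28.26 lat -0.92 open 0.02443940004945816 ff 30.782043524086475
```

Emit:
jog_arm(rows=[[-1, 0, 0, 0, 0, 0, 0.1], [-1, 0, 0, 0, 0, 0, 0.1]])

```text
time: 11.85
tcp_pos: [0.5216, 0.0714, 0.1819]
ee_rot: [0.213, 0.179, 0.96, -0.039]
contact_force: [-6.1, -4.6, 6.4]
opening: 0.0242
finger_force: 31.4
```

```bash
python3 -c "
from h import *
st()"
```

```text
t 11.85 F bx,lat,tz [-1.  -6.5 -7.5] along 28.87 lat -0.92 open 0.024217002460393836 ff 31.383236311376095
```

Emit:
jog_arm(rows=[[-1, 0, 0, 0, 0, 0, 0.1], [-1, 0, 0, 0, 0, 0, 0.1]])

```text
time: 12.02
tcp_pos: [0.5222, 0.0711, 0.1822]
ee_rot: [0.213, 0.179, 0.96, -0.039]
contact_force: [-8.4, -4.1, 8.7]
opening: 0.0247
finger_force: 31.7
```

```bash
python3 -c "
from h import *
st();tube()"
```

```text
t 12.0167 F bx,lat,tz [ -2.1  -6.8 -10.6] along 29.57 lat -0.91 open 0.02474327453090466 ff 31.663894280791283
side lens along 0.3086 lat 0.0027 R 52.4 far edge 0.355
top lens along 0.3061 lat -0.0006 R 51.2 far edge 0.3554
```

Emit:
jog_arm(rows=[[1, 0, 0, 0, 0, 0, 0.1], [1, 0, 0, 0, 0, 0, 0.1], [1, 0, 0, 0, 0, 0, 0.5], [1, 0, 0, 0, 0, 0, 0.5], [1, 0, 0, 0, 0, 0, 0.5], [1, 0, 0, 0, 0, 0, 0.5]])

```text
time: 12.62
tcp_pos: [0.5216, 0.072, 0.1813]
ee_rot: [0.213, 0.178, 0.96, -0.039]
contact_force: [1.2, 0.4, -0.8]
opening: 0.0431
finger_force: 0.0
```

Emit:
jog_arm(rows=[[0, 0, -20, 0, 0, 0, 0.5], [10, 0, -50, 0, 0, 0, 0.5], [30, 0, -75, 0, 0, 0, 0.5], [50, 0, -100, 0, 0, 0, 0.5], [70, 0, -120, 0, 0, 0, 0.5], [70, 0, -120, 0, 0, 0, 0.5], [70, 0, -120, 0, 0, 0, 0.5], [70, 0, -120, 0, 0, 0, 0.5]])

```text
time: 13.28
tcp_pos: [0.4154, 0.1125, 0.2602]
ee_rot: [0.213, 0.179, 0.96, -0.039]
contact_force: [-1.1, -1.2, 0.4]
opening: 0.0429
finger_force: 0.0
```

```bash
python3 - <<'E'
from h import *
st();tube(); im=btn()
cv2.imwrite('pics/d.png',cv2.resize(im[140:260,180:300,::-1],(600,600),interpolation=cv2.INTER_CUBIC))
im,d=capture('side')
for s in silhouettes('side','dish_rock')[:3]:
    q=mask_pts('side',s['pixels'],d); w=np.median(q,0)-S; print(s['extent'],np.median(q,0).round(3),'along',w@hh,'lat',w@lat)
E
```

```text
t 13.2833 F bx,lat,tz [-0.3 -1.5 -0.6] along -41.28 lat -0.59 open 0.042850492292688995 ff 0.0
side lens along 0.3073 lat 0.002 R 52.2 far edge 0.3538
top lens along 0.3052 lat -0.0008 R 51.3 far edge 0.3537
[(np.int64(243), np.int64(194), 82), (np.int64(244), np.int64(195), 69), (np.int64(245), np.int64(195), 78), (np.int64(246), np.int64(196), 65), (np.int64(247), np.int64(196), 70), (np.int64(248), np.int64(196), 79), (np.int64(249), np.int64(197), 64), (np.int64(233), np.int64(217), 96), (np.int64(234), np.int64(217), 76), (np.int64(233), np.int64(218), 95)]
[179.5, 202.6, 17.0, 13.9] [0.788 0.097 0.005] along 0.3387977389079185 lat 0.11805665767668763
[216.9, 188.8, 19.8, 13.3] [0.718 0.003 0.007] along 0.3072807568770053 lat 0.0057535938531419655
[183.7, 172.2, 15.8, 20.3] [0.84  0.008 0.009] along 0.41921074710815304 lat 0.05368935978237022
```

View pics/d.png

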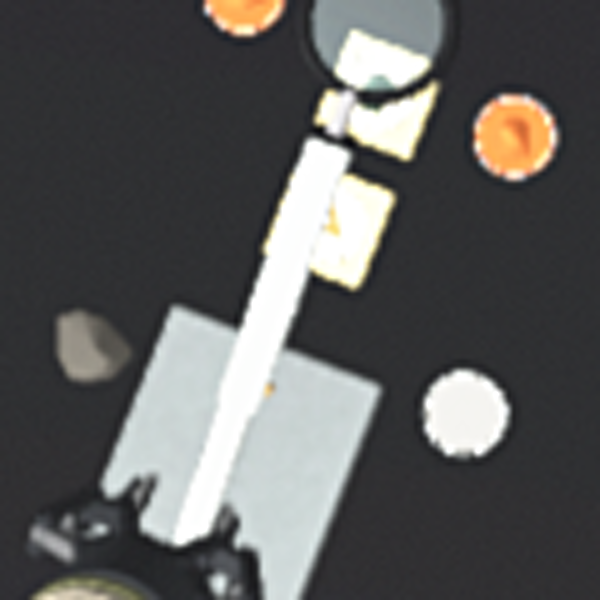

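The picture shows the button standing out again at pixel (233, 217), as at the start. The lens centre is about 306 mm out along the boom, over the rock dish at about 308 mm, and the gripper is clear.

```bash
python3 -c "
from bench import *
print(job_done())"
```

```text
the job is handed in; nothing more can be done
None
```

The tube was slid two holes outward, re-pinching the button at the hole between. The lens now stands over the rock dish to within about 3 mm by camera, the button is out again, the gripper has let go, and the job was handed in at about 13 s.

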